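Press the toothed retaining cap home on the tube rotator

ROBOT

A 6-joint arm with a two-finger parallel gripper is mounted at the origin on the work surface. World frame = base frame: x ahead of the robot, y to its left, z up, the work surface at z = 0. Lengths are in m, angles in rad, forces in N, time in s.
With the tool pointing down it reaches from about 0.375 to 0.975 m from the base axis. Payload 3.8 kg.
Tool frame: the origin (TCP) lies on the centre line of the jaws, within the pads' length; the fingertips stand 22 mm ahead of it and the grasp point (between the pads) lies 3 mm ahead of it; x points along the fingers, y is the direction in which the jaws open and shut, and the axes are right-handed (so a half turn about x gives the same grasp; the last joint's range is limited). The gripper opens to 85 mm and grips with 20 to 120 N. Pads are 22 mm wide; open, the fingers measure 114 mm over their backs; the gripper's body (76 mm by 85 mm) begins 54 mm behind the grasp point. The pads swing forward as they close: fully open they stand 13 mm farther back than shut.
Start: joints at [1.123, 0.264, 1.604, -0, 1.274, -0.037], TCP at [0.27, 0.619, 0.253] pointing down, gripper open.
Joint ranges: [-2.63, 2.63], [-0.94, 2.18], [0.31, 2.57], [-1.31, 4.45], [0, 2.66], [-2.55, 2.55]. Speed limits (rad/s): [2.57, 2.57, 3.14, 3.14, 3.14, 3.14].

INTERFACE

Orientations are given as a rotation vector (axis times angle).
In Python, from workcell import monitor, eyes, finish_job gives the robot as it stands. The module is installed in compiled form; this text tells all that it offers.
- The arm moves only by the tool play_rows, never from a script. Its argument "deltas" is a list of rows, each an object of numbers: "wx", "wy", "wz": the turn, a rotation vector about the world's x, y, z in degrees; "x", "y", "z": the shift along the world's x, y, z in mm; "fingers": the closure, from -1 (fully open) to 1 (shut), so that 0 is half open. A call has 1 to 20 rows; each row is the pose to reach, as a shift and turn from the pose commanded when the call began; what a row does not reach only later rows make up. A row lasts 1/8 s, in which the tool goes at most 62.5 mm and 10.7 degrees, less where a joint would pass 70% of its speed; a pose out of reach is approached as far as the arm can. A call with a gripper value outside its range is refused whole. The fingers move at their own pace and stop on an object; "grip_force" is the grip in N (left out, the last holds). Time passes only in rows, so rows that repeat a pose let the fingers close. It gives the time, the measured TCP pose, the force and the opening at its end, in the units of the state.
- monitor.read_state(): the state, without advancing time (a new reading comes with each control period).
- eyes.read_camera(name): name is "side" or "top"; returns a dict with "frame" (480x640x3 uint8, red, green, blue), "depth" (480x640 float32, m along the optical axis (not along the pixel's ray), 0 where there is no reading), "K" (3x3 intrinsics, pixels), "view" (4x4, takes a point from world to camera coordinates). Camera axes: x right, y down, z forward; pixel columns grow to the right and rows downward; lengths in m; the calibration is good to about 2 mm. A picture is of the moment at which its call begins.
- finish_job(): hands the job in, once; it reports no verdict.
The state is a dict: "time": time; "q": joint angles; "joint_vel": joint speeds; "joint_torque": joint torques, N m; "tool_pos": TCP position; "tcp_rot": TCP orientation; "wrist_force": force on the tool from outside, world axes, zero at the start; "torque": the same for the moment, N m; "width": opening from 0.0 (shut) to 1.0 (fully open).
Only numpy, scipy, OpenCV 4.12 (cv2) and the standard library are available. Lean on these libraries where they do the work, as an engineer would, in place of code of your own. Each camera call takes 0.05 s, during which the arm holds its last target.

TASK

The tube rotator's disc has lost its retaining cap. Take the smaller of the two toothed push caps from the grey stand, start it on the rotator's spindle and press it straight down, past the drag of its teeth, until the disc's hub is fully home on its stop and the cap sits tight on the hub; stop as soon as you feel it go solid (the plastic disc cracks above about 25 N) and let go. Leave the larger cap and the other things around standing where they are.

Things in the scene. Friction and masses are not known exactly. Their poses are not given: they have to be found in the camera images.
- cap_center (a point): smaller push cap: bare steel collar, 30 mm diameter, 34 mm tall, 30 to 50 g, loose, upright on one pedestal of the stand; 14 mm bore right through. A ring of sprung teeth 11 mm above its lower face grip a 12 mm shaft: sliding takes 4 to 9 N (more if off-centre), and let go it stays. Point on its axis, half-way up (17 mm above its lower face). Grip it here; fingertips may reach 15 mm below its lower face.
- big_cap_center (a point): the larger push cap (48 mm diameter, 34 mm tall, 22 mm bore), loose on the other pedestal, 100 mm from the smaller one; this point is its centre. Wrong size: leave alone.
- stand: grey plastic stand, fixed, 60 x 170 mm, 28 mm high, long side along its y axis; origin at the centre of its underside. Two 24 mm pedestals, 17 mm high, 50 mm either side of its centre along y; the caps stand on these (lower faces 45 mm above the table), each over an 8 mm pin 14 mm long.
- spindle_tip (a point): top end of the rotator's plain steel spindle, on its axis, 150 mm above the table. The spindle is upright, fixed, 12 mm diameter, its top 10 mm tapering to 8 mm. The white rotator housing beneath is 150 x 150 mm, 45 mm high, fixed.
- disc (a joint): the rotator's white disc, 150 mm diameter, with a hub 26 mm wide and 30 mm high around the spindle; the cap goes on the hub's top face. Its height is set unit by unit: the free hub top is 99 to 111 mm above the table, not measured: find it by feel. It rides a spring washer, yielding under 1 to 4 N, then goes solid on its stop. Value: metres pushed down, 0 free, 0.003 at the stop (fully home).
- reagent_bottle: glass bottle with blue cap, 66 mm diameter, 130 mm tall, standing at the back; origin at the centre of its foot. Leave alone.
- jar: white jar, 56 mm diameter, 70 mm tall, standing at the back; origin at the centre of its foot. Leave alone.
There are look-alikes about, which are no part of the job. Leave any blue or yellow look-alike of the part that bears cap_center alone. What is shaped like the part that bears spindle_tip but blue is not meant.

How it is judged:
On the way, in this order (a step that is already met when the one before it is completed fails the run):
1. the smaller cap is upright around the spindle, pushed onto its end but not yet home (horizontal distance between cap_center and spindle_tip below 0.003 m and z of cap_center in the frame of spindle_tip below 0.002 m and angle between cap_center's own z axis and vertical below 0.1 rad), for 0.05 s.
2. with the cap on the spindle, the disc is pressed fully home on its stop (value of joint disc above 0.0022 m and horizontal distance between cap_center and spindle_tip below 0.003 m), for 0.2 s.
At the end, for the whole second after the job is handed in: The smaller cap is down on the spindle, upright (within 0.08 rad) and centred (within 3 mm), and by its own bite it keeps the disc home (pushed down more than 2.2 of its 3 mm) (all of step 2 and z of cap_center in the frame of spindle_tip below -0.018 m and angle between cap_center's own z axis and vertical below 0.08 rad); the robot touches nothing.
It fails at once if the disc is pressed with more than 25 N (contact force between disc and anything else above 25 N).
It fails at once if the larger cap, the bottle or the jar is moved more than 30 mm (distance of any of big_cap_center, reagent_bottle, jar from where it was at the start of the episode above 0.03 m).
It also fails if it takes over 45 s, if anything falls off the work surface, if the arm or the gripper's body presses on something with over 40 N, if the wrist force passes 120 N, or if a joint passes its speed limit or range.

## Working session

There is one attempt and no reset: what is moved stays moved. The work goes in short steps, Python scripts to look and compute and a tool call to move; the robot and the scene stay as the last step left them, time stands still between calls to the robot, and variables do not carry over. Pictures are saved under pics/ and viewed, and the job is handed in when it is done.

Besides the shell and the picture viewer there is one more tool, called after "Request:" by a JSON object that holds its "fn" and its "kwargs", one argument or row to a line. play_rows: Moves the arm, as the interface text tells. Its arguments: {"type":"object","properties":{"deltas":{"type":"array"},"grip_force":{"type":"number"}},"required":["deltas"]}

```bash
mkdir -p pics; cat > h.py <<'E'
import numpy as np, cv2
from workcell import monitor, eyes, finish_job
def snap(n,f):
    c=eyes.read_camera(n); cv2.imwrite(f,c['frame'][:,:,::-1]); np.savez(f[:-4]+'.npz',**c); return c
def world(c,mask=None):
    d=c['depth'];K=np.array(c['K']);v,u=np.mgrid[:480,:640]
    p=np.stack([(u-K[0,2])/K[0,0]*d,(v-K[1,2])/K[1,1]*d,d,np.ones_like(d)],-1)
    return (p@np.linalg.inv(c['view']).T)[...,:3]
E
python3 - <<'E'
from h import *
for n in('side','top'):
    c=snap(n,f'pics/{n}0.png'); print(c['K'],c['view'])
print(monitor.read_state())
E
```

```text
[[501.93427007   0.         321.13333244]
 [  0.         501.93427007 236.71289935]
 [  0.           0.           1.        ]] [[-0.99593016 -0.08673831  0.02448621  0.54955119]
 [-0.06401829  0.48956726 -0.8696123   0.12605701]
 [ 0.06344106 -0.86764069 -0.49312764  0.75967711]
 [ 0.          0.          0.          1.        ]]
[[564.84549155   0.         317.78517714]
 [  0.         564.84549155 248.93972975]
 [  0.           0.           1.        ]] [[ 2.27433606e-02 -9.99741240e-01 -4.39654658e-04 -5.26097640e-03]
 [-9.94920534e-01 -2.25905537e-02 -9.80958576e-02  5.75580292e-01]
 [ 9.80605423e-02  2.66845091e-03 -9.95176873e-01  1.05171558e+00]
 [ 0.00000000e+00  0.00000000e+00  0.00000000e+00  1.00000000e+00]]
{'time': 0.1, 'q': array([ 1.12310021e+00,  2.64664874e-01,  1.60524978e+00,  1.25658465e-05,
        1.27370749e+00, -3.68927907e-02]), 'joint_vel': array([-0.00070299, -0.00280224, -0.00436879, -0.00250089, -0.00153792,
        0.00144553]), 'joint_torque': array([ 1.94799372e-05, -5.16704786e+01, -3.68590307e+01, -1.03722641e-04,
        6.29188959e-03,  5.71728265e-05]), 'tool_pos': array([0.26928238, 0.61828119, 0.25208854]), 'tcp_rot': array([ 0.32070399,  1.54717023, -0.32381236]), 'wrist_force': array([ 0.59307492,  0.40479073, -0.36270265]), 'torque': array([0.02017596, 0.02569157, 0.0358686 ]), 'width': 1.0011813901350202}
```

View pics/side0.png

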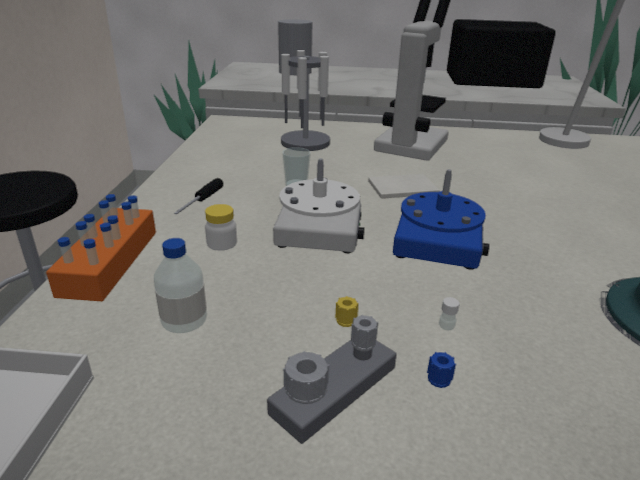

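View pics/top0.png

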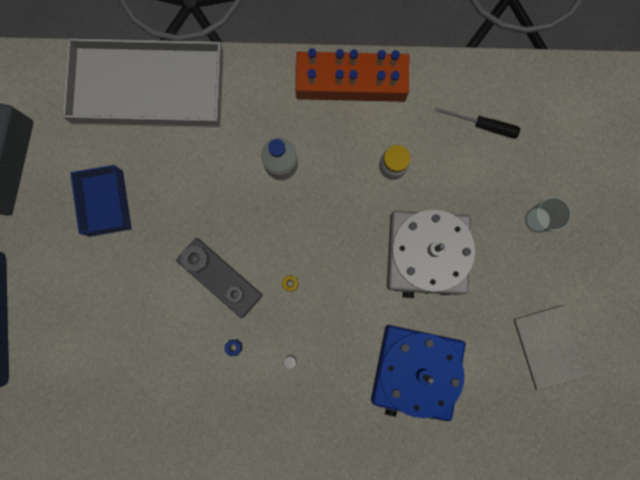

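```bash
python3 - <<'E'
from h import *
t=cv2.imread('pics/top0.png'); s=cv2.imread('pics/side0.png')
def cr(i,u,v,r=20): return cv2.resize(i[v-r:v+r,u-r:u+r],(390,290) if 0 else (290,290),interpolation=cv2.INTER_NEAREST)
a=np.vstack([np.hstack([cr(t,235,295),cr(t,440,247)]),np.hstack([cr(s,365,335),cr(s,320,175)])])
a=cv2.convertScaleAbs(a,alpha=1.5)
cv2.imwrite('pics/crop0.png',a)
for n,pts in(('top',[(235,295),(229,295),(441,246)]),('side',[(364,319),(364,340),(320,162)])):
    c=dict(np.load(f'pics/{n}0.npz')); W=world(c)
    for u,v in pts: print(n,u,v,W[v,u].round(4))
# stand top from depth
c=dict(np.load('pics/top0.npz')); W=world(c)
m=((W[...,2]>.07)&(W[...,2]<.09)); m[:, :200]=0;m[:,270:]=0;m[:270]=0;m[330:]=0
P=W[m];print('cap top pts',len(P),P.mean(0),(P.min(0)+P.max(0))/2,np.ptp(P,0))
m=np.zeros(m.shape,bool);m[225:265,425:455]=1;m&=W[...,2]>.135
P=W[m];print('tip',len(P),P.mean(0),P.max(0)); print(np.argwhere(m))
E
```

```text
top 235 295 [0.4838 0.1587 0.0562]
top 229 295 [0.4833 0.1661 0.0799]
top 441 246 [ 0.5735 -0.2018  0.1479]
side 364 319 [0.4873 0.1519 0.0776]
side 364 340 [0.486  0.1729 0.0623]
side 320 162 [ 0.5748 -0.2005  0.1437]
cap top pts 186 [0.48629705 0.15815576 0.07861922] [0.48621158 0.15875925 0.07672395] [0.03054322 0.03134632 0.01285647]
tip 50 [ 0.56129687 -0.17618555  0.26115919] [0.57930122 0.00493661 1.10310276]
[[230 433]
 [231 450]
 [236 452]
 [239 446]
 [240 454]
 [243 439]
 [243 440]
 [243 441]
 [243 442]
 [244 437]
 [244 438]
 [244 439]
 [244 440]
 [244 441]
 [244 442]
 [244 443]
 [245 437]
 [245 438]
 [245 439]
 [245 440]
 [245 441]
 [245 442]
 [245 443]
 [245 444]
 [246 437]
 [246 438]
 [246 439]
 [246 440]
 [246 441]
 [246 442]
 [246 443]
 [246 444]
 [247 437]
 [247 438]
 [247 439]
 [247 440]
 [247 441]
 [247 442]
 [247 443]
 [248 437]
 [248 438]
 [248 439]
 [248 440]
 [248 441]
 [248 442]
 [248 443]
 [249 439]
 [249 440]
 [249 441]
 [249 442]]
```

View pics/crop0.png

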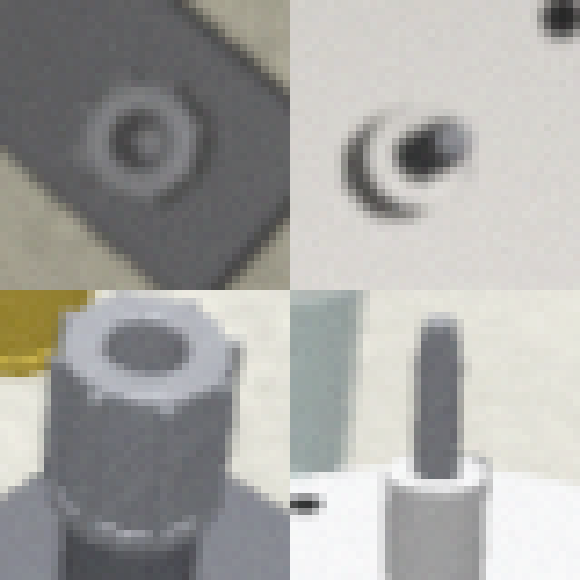

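```bash
cat >> h.py <<'E'
def ray(c,u,v,z):
    K=np.array(c['K']);V=np.array(c['view']);R=V[:3,:3];o=-R.T@V[:3,3]
    d=R.T@np.array([(u-K[0,2])/K[0,0],(v-K[1,2])/K[1,1],1]); return o+d*(z-o[2])/d[2]
E
python3 - <<'E'
from h import *
t=dict(np.load('pics/top0.npz'));s=dict(np.load('pics/side0.npz'))
print('tip top',ray(t,442.2,245.7,.15),'side far edge',ray(s,319.9,158.7,.15))
W=world(t); m=abs(W[...,2]-.079)<.004; m[:, :215]=0;m[:,260:]=0;m[:275]=0;m[315:]=0
c,_=cv2.findContours(m.astype('uint8'),cv2.RETR_EXTERNAL,cv2.CHAIN_APPROX_NONE)
c=max(c,key=len);(u,v),r=cv2.minEnclosingCircle(c);e=cv2.fitEllipse(c);print(u,v,r,e, ray(t,u,v,.079),ray(t,*e[0],.079))
# side: cap hole centre
W=world(s); m=(abs(W[...,2]-.079)<.003); m[:, :345]=0;m[:,385:]=0;m[:310]=0;m[345:]=0
c,_=cv2.findContours(m.astype('uint8'),cv2.RETR_EXTERNAL,cv2.CHAIN_APPROX_NONE)
c=max(c,key=len);e=cv2.fitEllipse(c);print(e,ray(s,*e[0],.079))
print('hole', ray(s,345+145/7.25-.5,315+(348-290)/7.25-.5,.079))
# stand axis
W=world(t);m=(abs(W[...,2]-.028)<.004);m[:,:170]=0;m[:,270:]=0;m[:230]=0;m[325:]=0
P=W[m][:,:2];print(cv2.minAreaRect((P*1000).astype('float32')))
# disc/hub
W=world(t);m=(W[...,2]>.09)&(W[...,2]<.12);m[:,:385]=0;m[:,485:]=0;m[:200]=0;m[300:]=0
h,b=np.histogram(W[...,2][m],30);print(list(zip(b.round(4),h)))
E
```

```text
tip top [ 0.57387097 -0.20337774  0.15      ] side far edge [ 0.57513843 -0.20028118  0.15      ]
233.5 293.5 8.860122680664062 ((233.49560546875, 293.45953369140625), (16.02994728088379, 16.096860885620117), 4.2315850257873535) [0.48616559 0.15818266 0.079     ] [0.48623831 0.15819333 0.079     ]
((365.10870361328125, 322.9295654296875), (15.627485275268555, 24.489423751831055), 97.35753631591797) [0.48589205 0.16104024 0.079     ]
hole [0.48664158 0.16030733 0.079     ]
((518.1578979492188, 197.17025756835938), (169.77178955078125, 60.144405364990234), 50.38027572631836)
[(np.float64(0.09), np.int64(26)), (np.float64(0.0909), np.int64(8)), (np.float64(0.0918), np.int64(7)), (np.float64(0.0927), np.int64(3)), (np.float64(0.0936), np.int64(1)), (np.float64(0.0946), np.int64(2)), (np.float64(0.0955), np.int64(4)), (np.float64(0.0964), np.int64(1)), (np.float64(0.0973), np.int64(2)), (np.float64(0.0982), np.int64(1)), (np.float64(0.0991), np.int64(1)), (np.float64(0.1), np.int64(1)), (np.float64(0.1009), np.int64(1)), (np.float64(0.1018), np.int64(2)), (np.float64(0.1027), np.int64(0)), (np.float64(0.1037), np.int64(0)), (np.float64(0.1046), np.int64(4)), (np.float64(0.1055), np.int64(4)), (np.float64(0.1064), np.int64(5)), (np.float64(0.1073), np.int64(8)), (np.float64(0.1082), np.int64(17)), (np.float64(0.1091), np.int64(21)), (np.float64(0.11), np.int64(20)), (np.float64(0.1109), np.int64(19)), (np.float64(0.1118), np.int64(5)), (np.float64(0.1127), np.int64(7)), (np.float64(0.1137), np.int64(2)), (np.float64(0.1146), np.int64(3)), (np.float64(0.1155), np.int64(0)), (np.float64(0.1164), np.int64(1))]
```

```bash
python3 - <<'E'
from h import *
from scipy.spatial.transform import Rotation as R
s=monitor.read_state();M=R.from_rotvec(s['tcp_rot']).as_matrix();print(M.round(3)); print(np.degrees(np.arctan2(M[1,1],M[0,1])))
t=dict(np.load('pics/top0.npz'));V=t['view'];print(-V[:3,:3].T@V[:3,3])
W=world(t);m=(abs(W[...,2]-.079)<.004);m[:,:170]=0;m[:,215:]=0;m[:235]=0;m[280:]=0
c,_=cv2.findContours(m.astype('uint8'),cv2.RETR_EXTERNAL,cv2.CHAIN_APPROX_NONE)
print(ray(t,*cv2.minEnclosingCircle(max(c,key=len))[0],.079))
E
```

```text
[[-0.001  0.399  0.917]
 [-0.002  0.917 -0.399]
 [-1.    -0.002 -0.   ]]
66.46249650755979
[0.4696445  0.00493661 1.10310276]
[0.54321784 0.21937381 0.079     ]
```

Request:
{"fn": "play_rows", "kwargs": {
  "deltas": [
    {"x": 50,"y": -100,"wz": -20},
    {"x": 100,"y": -200,"wz": -40},
    {"x": 150,"y": -320,"wz": -60},
    {"x": 190,"y": -410,"z": -20,"wz": -80},
    {"x": 217,"y": -460,"z": -53,"wz": -95},
    {"x": 217,"y": -460,"z": -73,"wz": -106.5},
    {"x": 217,"y": -460,"z": -73,"wz": -106.5},
    {"x": 217,"y": -460,"z": -73,"wz": -106.5},
    {"x": 217,"y": -460,"z": -73,"wz": -106.5},
    {"x": 217,"y": -460,"z": -73,"wz": -106.5},
    {"x": 217,"y": -460,"z": -73,"wz": -106.5},
    {"x": 217,"y": -460,"z": -73,"wz": -106.5}
  ]
}}

```text
schema error: expected keys wx, wy, wz, x, y, z, fingers
```

Request:
{"fn": "play_rows", "kwargs": {
  "deltas": [
    {"x": 50,"y": -60,"z": 0,"wx": 0,"wy": 0,"wz": -10,"fingers": -1},
    {"x": 100,"y": -200,"z": 0,"wx": 0,"wy": 0,"wz": -40,"fingers": -1},
    {"x": 150,"y": -320,"z": 0,"wx": 0,"wy": 0,"wz": -60,"fingers": -1},
    {"x": 190,"y": -410,"z": -20,"wx": 0,"wy": 0,"wz": -80,"fingers": -1},
    {"x": 217,"y": -460,"z": -73,"wx": 0,"wy": 0,"wz": -106.5,"fingers": -1},
    {"x": 217,"y": -460,"z": -73,"wx": 0,"wy": 0,"wz": -106.5,"fingers": -1},
    {"x": 217,"y": -460,"z": -73,"wx": 0,"wy": 0,"wz": -106.5,"fingers": -1},
    {"x": 217,"y": -460,"z": -73,"wx": 0,"wy": 0,"wz": -106.5,"fingers": -1},
    {"x": 217,"y": -460,"z": -73,"wx": 0,"wy": 0,"wz": -106.5,"fingers": -1},
    {"x": 217,"y": -460,"z": -73,"wx": 0,"wy": 0,"wz": -106.5,"fingers": -1},
    {"x": 217,"y": -460,"z": -73,"wx": 0,"wy": 0,"wz": -106.5,"fingers": -1},
    {"x": 217,"y": -460,"z": -73,"wx": 0,"wy": 0,"wz": -106.5,"fingers": -1}
  ]
}}

```text
time: 1.6
tool_pos: [0.4864, 0.159, 0.1802]
tcp_rot: [1.7, 0.796, -1.701]
wrist_force: [-0.4, -0.2, -0.1]
width: 1.005
```

```bash
python3 - <<'E'
from h import *
from scipy.spatial.transform import Rotation as R
snap('side','pics/side1.png');snap('top','pics/top1.png')
s=monitor.read_state();M=R.from_rotvec(s['tcp_rot']).as_matrix();print(s['tool_pos'],M.round(3)); print(np.degrees(np.arctan2(M[1,1],M[0,1])),s['time'],s['q'])
E
```

```text
[0.48637415 0.15923956 0.18030336] [[-0.     0.767 -0.641]
 [ 0.    -0.641 -0.767]
 [-1.    -0.    -0.   ]]
-39.884156991708856 1.7 [2.67704576e-01 1.37484394e-02 2.02719832e+00 4.33943467e-05
 1.10064749e+00 9.63794776e-01]
```

View pics/side1.png

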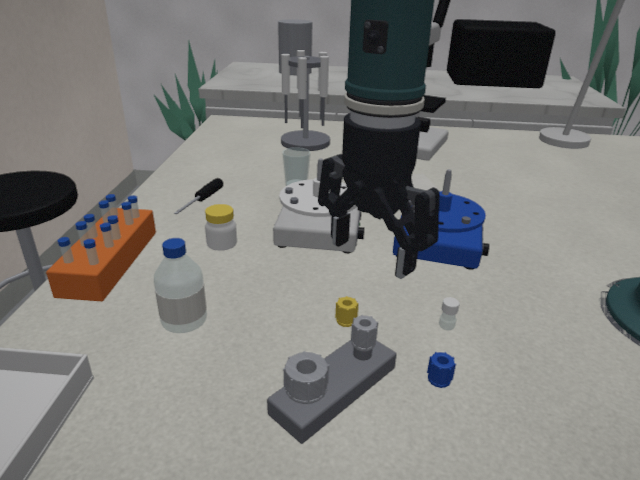

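Request:
{"fn": "play_rows", "kwargs": {
  "deltas": [
    {"x": 0,"y": 0,"z": -60,"wx": 0,"wy": 0,"wz": 0,"fingers": -1},
    {"x": 0,"y": 0,"z": -95,"wx": 0,"wy": 0,"wz": 0,"fingers": -1},
    {"x": 0,"y": 0,"z": -115,"wx": 0,"wy": 0,"wz": 0,"fingers": -1},
    {"x": 0,"y": 0,"z": -115,"wx": 0,"wy": 0,"wz": 0,"fingers": -1},
    {"x": 0,"y": 0,"z": -115,"wx": 0,"wy": 0,"wz": 0,"fingers": -1},
    {"x": 0,"y": 0,"z": -115,"wx": 0,"wy": 0,"wz": 0,"fingers": 0}
  ],
  "grip_force": 60
}}

```text
time: 2.45
tool_pos: [0.4878, 0.1593, 0.0668]
tcp_rot: [1.705, 0.793, -1.699]
wrist_force: [-1.1, 0.1, -0.2]
width: 0.821
```

```bash
python3 - <<'E'
from h import *
snap('side','pics/side2.png');c=cv2.imread('pics/side2.png');cv2.imwrite('pics/s2c.png',cv2.resize(c[230:430,260:480],None,fx=3,fy=3))
E
```

```text
(no output)
```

View pics/s2c.png

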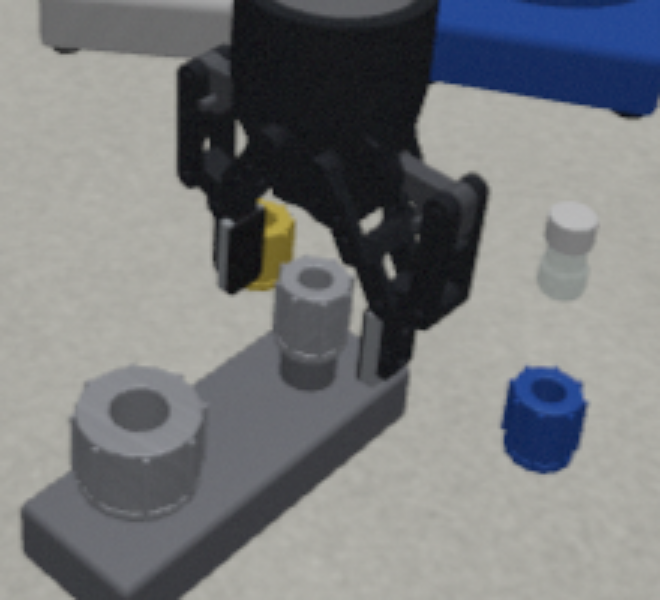

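Request:
{"fn": "play_rows", "kwargs": {
  "deltas": [
    {"x": 0,"y": 0,"z": 0,"wx": 0,"wy": 0,"wz": 0,"fingers": 0.3},
    {"x": 0,"y": 0,"z": 0,"wx": 0,"wy": 0,"wz": 0,"fingers": 1},
    {"x": 0,"y": 0,"z": 0,"wx": 0,"wy": 0,"wz": 0,"fingers": 1},
    {"x": 0,"y": 0,"z": 0,"wx": 0,"wy": 0,"wz": 0,"fingers": 1},
    {"x": 0,"y": 0,"z": 0,"wx": 0,"wy": 0,"wz": 0,"fingers": 1},
    {"x": 0,"y": 0,"z": 0,"wx": 0,"wy": 0,"wz": 0,"fingers": 1}
  ]
}}

```text
time: 3.25
tool_pos: [0.4871, 0.1589, 0.0661]
tcp_rot: [1.703, 0.793, -1.702]
wrist_force: [-1.6, -0.9, 5.9]
width: 0.335
```

```bash
python3 - <<'E'
from h import *
snap('side','pics/side3.png');c=cv2.imread('pics/side3.png');cv2.imwrite('pics/s3c.png',cv2.resize(c[230:430,260:480],None,fx=3,fy=3))
s=monitor.read_state();print(s)
E
```

```text
{'time': 3.3, 'q': array([2.66836379e-01, 1.55396945e-01, 2.11534978e+00, 1.18441605e-05,
       8.69935943e-01, 9.65609138e-01]), 'joint_vel': array([ 0.00156028, -0.00179925,  0.00091365, -0.00195756, -0.00066353,
       -0.00051022]), 'joint_torque': array([-6.59958314e-03, -3.54462039e+01, -2.78993011e+01,  1.20602359e-02,
       -5.05692735e-01,  1.89357452e-03]), 'tool_pos': array([0.48703379, 0.1589498 , 0.06612523]), 'tcp_rot': array([ 1.70335834,  0.79308788, -1.70167071]), 'wrist_force': array([-1.90766155, -0.51178721,  5.15401064]), 'torque': array([-0.08415202,  0.26035126,  0.03165553]), 'width': 0.34075182933268156}
```

View pics/s3c.png

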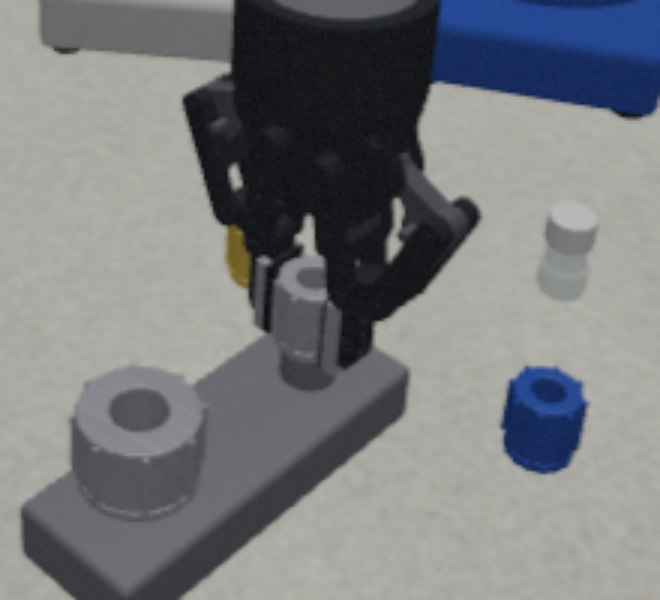

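Request:
{"fn": "play_rows", "kwargs": {
  "deltas": [
    {"x": 0,"y": 0,"z": 15,"wx": 0,"wy": 0,"wz": 0,"fingers": 1},
    {"x": 0,"y": 0,"z": 50,"wx": 0,"wy": 0,"wz": 0,"fingers": 1},
    {"x": 0,"y": 0,"z": 100,"wx": 0,"wy": 0,"wz": 0,"fingers": 1},
    {"x": 10,"y": -30,"z": 140,"wx": 0,"wy": 0,"wz": 5,"fingers": 1},
    {"x": 22,"y": -80,"z": 150,"wx": 0,"wy": 0,"wz": 14,"fingers": 1},
    {"x": 34,"y": -130,"z": 150,"wx": 0,"wy": 0,"wz": 22,"fingers": 1},
    {"x": 46,"y": -180,"z": 150,"wx": 0,"wy": 0,"wz": 30,"fingers": 1},
    {"x": 58,"y": -230,"z": 150,"wx": 0,"wy": 0,"wz": 38,"fingers": 1},
    {"x": 70,"y": -280,"z": 150,"wx": 0,"wy": 0,"wz": 40,"fingers": 1},
    {"x": 82,"y": -330,"z": 150,"wx": 0,"wy": 0,"wz": 40,"fingers": 1},
    {"x": 88,"y": -355,"z": 145,"wx": 0,"wy": 0,"wz": 40,"fingers": 1},
    {"x": 88,"y": -362,"z": 140,"wx": 0,"wy": 0,"wz": 40,"fingers": 1},
    {"x": 88,"y": -362,"z": 140,"wx": 0,"wy": 0,"wz": 40,"fingers": 1},
    {"x": 88,"y": -362,"z": 140,"wx": 0,"wy": 0,"wz": 40,"fingers": 1},
    {"x": 88,"y": -362,"z": 140,"wx": 0,"wy": 0,"wz": 40,"fingers": 1},
    {"x": 88,"y": -362,"z": 140,"wx": 0,"wy": 0,"wz": 40,"fingers": 1}
  ]
}}

```text
time: 5.3
tool_pos: [0.5747, -0.2024, 0.2056]
tcp_rot: [1.209, 1.209, -1.209]
wrist_force: [-0.1, 0.3, -0.4]
width: 0.338
```

```bash
python3 - <<'E'
from h import *
snap('side','pics/side4.png');c=cv2.imread('pics/side4.png');cv2.imwrite('pics/s4c.png',cv2.resize(c[90:215,260:390],None,fx=5,fy=5)[:600])
snap('top','pics/top4.png');c=cv2.imread('pics/top4.png');cv2.imwrite('pics/t4c.png',cv2.resize(c[190:310,380:500],None,fx=5,fy=5))
s=monitor.read_state();print(s)
E
```

```text
{'time': 5.4, 'q': array([-3.80037554e-01,  1.74860329e-01,  1.80168672e+00,  1.91389082e-05,
        1.16469289e+00, -3.80015481e-01]), 'joint_vel': array([-0.00423482,  0.00270843, -0.00049389, -0.00034963,  0.00041644,
        0.00071919]), 'joint_torque': array([ 7.54805817e-02, -4.53486621e+01, -3.54450059e+01,  4.82455798e-03,
        2.32020684e-03,  7.76544748e-04]), 'tool_pos': array([ 0.57466032, -0.2027324 ,  0.20552209]), 'tcp_rot': array([ 1.209295  ,  1.20885524, -1.20902952]), 'wrist_force': array([ 0.13951185, -0.5466575 , -0.82966474]), 'torque': array([0.03478462, 0.00601963, 0.02077709]), 'width': 0.34354317009965046}
```

View pics/s4c.png

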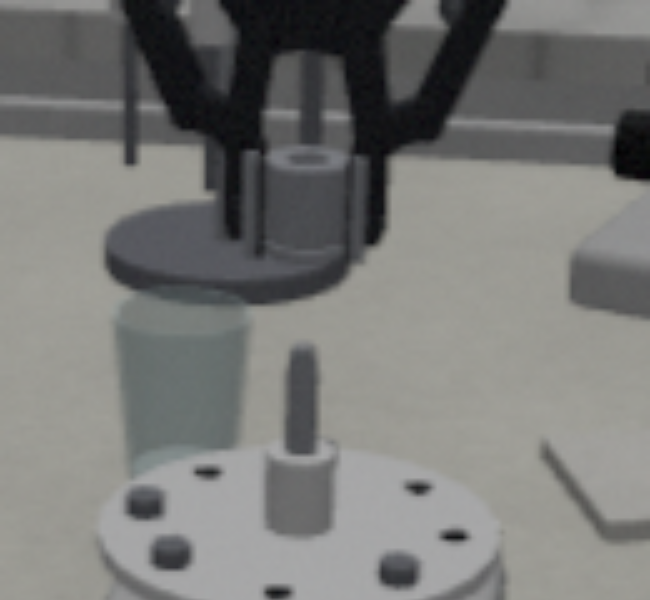

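View pics/t4c.png

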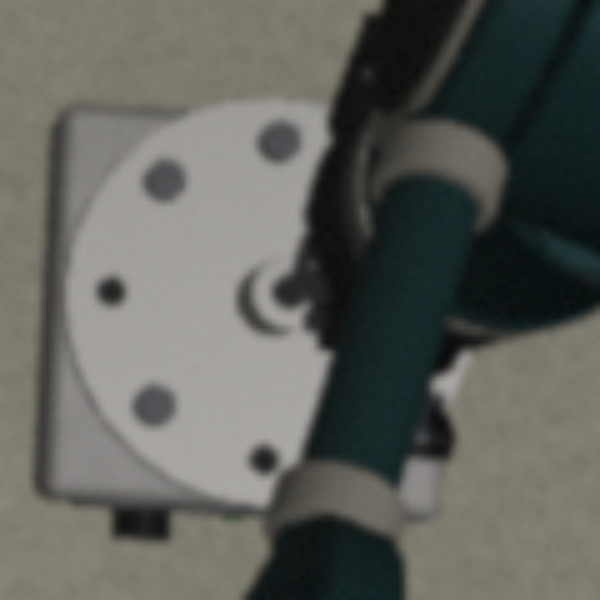

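```bash
cat > fit.py <<'E'
from h import *
from scipy.optimize import least_squares
import sys
def fit(c,x0,r,z0,z1,w):
    W=world(c);P=W[...,:2]
    m=(W[...,2]>z0)&(W[...,2]<z1)&(np.hypot(*(P-x0).transpose(2,0,1))<w)&(c['depth']>0)
    Q=P[m]; f=least_squares(lambda p:np.hypot(*(Q-p).T)-r,np.array(x0),loss='soft_l1',f_scale=.001)
    v,u=np.nonzero(m); return f.x,len(Q),np.std(f.fun),(u.min(),u.max(),v.min(),v.max())
E
python3 - <<'E'
from fit import *
for f in('side0','side4'):
    s=dict(np.load(f'pics/{f}.npz'))
    print(f,'spindle',fit(s,(.574,-.203),.006,.115,.138,.009))
s=dict(np.load('pics/side4.npz'))
print('cap',fit(s,(.575,-.203),.015,.188,.212,.0175))
W=world(s); 
print(W[130,305:340].round(3)[:,[1]].T, W[130,305:340,2].round(3))
s=dict(np.load('pics/side0.npz'))
print('cap0',fit(s,(.4865,.159),.015,.05,.075,.0175))
E
```

```text
side0 spindle (array([ 0.57441086, -0.20350181]), 80, np.float64(0.0009621901135962018), (np.int64(317), np.int64(323), np.int64(165), np.int64(177)))
side4 spindle (array([ 0.57435804, -0.20363156]), 83, np.float64(0.0011846623096032753), (np.int64(317), np.int64(323), np.int64(165), np.int64(177)))
cap (array([ 0.57457735, -0.20403729]), 215, np.float64(0.0013020654897237481), (np.int64(312), np.int64(329), np.int64(125), np.int64(140)))
[[-0.196 -0.197 -0.197 -0.196 -0.193 -0.191 -0.195 -0.192 -0.199 -0.194
  -0.193 -0.191 -0.19  -0.189 -0.189 -0.187 -0.19  -0.188 -0.189 -0.192
  -0.19  -0.194 -0.195 -0.192 -0.2   -0.194 -0.196 -0.192 -0.194 -0.195
   0.645 -0.196 -0.195 -0.847 -0.854]] [ 0.203  0.202  0.202  0.203  0.204  0.205  0.203  0.204  0.202  0.204
  0.204  0.205  0.206  0.206  0.206  0.207  0.206  0.207  0.206  0.205
  0.206  0.205  0.205  0.206  0.203  0.206  0.205  0.206  0.206  0.205
  0.471  0.205  0.206  0.    -0.002]
cap0 (array([0.48589795, 0.15833165]), 454, np.float64(0.0026057535660732553), (np.int64(351), np.int64(378), np.int64(320), np.int64(348)))
```

Request:
{"fn": "play_rows", "kwargs": {
  "deltas": [
    {"x": 0,"y": 0,"z": -20,"wx": 0,"wy": 0,"wz": 0,"fingers": 1},
    {"x": 0,"y": 0,"z": -30,"wx": 0,"wy": 0,"wz": 0,"fingers": 1},
    {"x": 0,"y": 0,"z": -36,"wx": 0,"wy": 0,"wz": 0,"fingers": 1},
    {"x": 0,"y": 0,"z": -40,"wx": 0,"wy": 0,"wz": 0,"fingers": 1},
    {"x": 0,"y": 0,"z": -43,"wx": 0,"wy": 0,"wz": 0,"fingers": 1},
    {"x": 0,"y": 0,"z": -43,"wx": 0,"wy": 0,"wz": 0,"fingers": 1}
  ]
}}

```text
time: 6.15
tool_pos: [0.5746, -0.2032, 0.1623]
tcp_rot: [1.21, 1.209, -1.21]
wrist_force: [-0.6, 0.1, -0.4]
width: 0.344
```

Request:
{"fn": "play_rows", "kwargs": {
  "deltas": [
    {"x": 0,"y": 0,"z": -2,"wx": 0,"wy": 0,"wz": 0,"fingers": 1},
    {"x": 0,"y": 0,"z": -4,"wx": 0,"wy": 0,"wz": 0,"fingers": 1},
    {"x": 0,"y": 0,"z": -6,"wx": 0,"wy": 0,"wz": 0,"fingers": 1},
    {"x": 0,"y": 0,"z": -8,"wx": 0,"wy": 0,"wz": 0,"fingers": 1},
    {"x": 0,"y": 0,"z": -10,"wx": 0,"wy": 0,"wz": 0,"fingers": 1}
  ]
}}

```text
time: 6.78
tool_pos: [0.5747, -0.2028, 0.1524]
tcp_rot: [1.21, 1.209, -1.209]
wrist_force: [0.2, 1.7, 2.1]
width: 0.342
```

Request:
{"fn": "play_rows", "kwargs": {
  "deltas": [
    {"x": 0,"y": 0,"z": -2,"wx": 0,"wy": 0,"wz": 0,"fingers": 1},
    {"x": 0,"y": 0,"z": -4,"wx": 0,"wy": 0,"wz": 0,"fingers": 1}
  ]
}}

```text
time: 7.02
tool_pos: [0.5748, -0.2028, 0.149]
tcp_rot: [1.21, 1.209, -1.209]
wrist_force: [-1.6, 2.7, 6.9]
width: 0.341
```

Request:
{"fn": "play_rows", "kwargs": {
  "deltas": [
    {"x": 0,"y": 0,"z": -2,"wx": 0,"wy": 0,"wz": 0,"fingers": 1},
    {"x": 0,"y": 0,"z": -4,"wx": 0,"wy": 0,"wz": 0,"fingers": 1}
  ]
}}

```text
time: 7.28
tool_pos: [0.5748, -0.2028, 0.1446]
tcp_rot: [1.21, 1.209, -1.209]
wrist_force: [-0.8, 3.9, 5.2]
width: 0.342
```

Request:
{"fn": "play_rows", "kwargs": {
  "deltas": [
    {"x": 0,"y": 0.5,"z": -2,"wx": 0,"wy": 0,"wz": 0,"fingers": 1},
    {"x": 0,"y": 0.5,"z": -4,"wx": 0,"wy": 0,"wz": 0,"fingers": 1}
  ]
}}

```text
time: 7.52
tool_pos: [0.5747, -0.2026, 0.1403]
tcp_rot: [1.21, 1.209, -1.209]
wrist_force: [-0.7, 4.3, 5.5]
width: 0.346
```

Request:
{"fn": "play_rows", "kwargs": {
  "deltas": [
    {"x": 0,"y": 0,"z": -1.5,"wx": 0,"wy": 0,"wz": 0,"fingers": 1},
    {"x": 0,"y": 0,"z": -3,"wx": 0,"wy": 0,"wz": 0,"fingers": 1}
  ]
}}

```text
time: 7.78
tool_pos: [0.5747, -0.2026, 0.1372]
tcp_rot: [1.21, 1.209, -1.21]
wrist_force: [-0.9, 4.0, 4.8]
width: 0.342
```

Request:
{"fn": "play_rows", "kwargs": {
  "deltas": [
    {"x": 0,"y": 0,"z": -1,"wx": 0,"wy": 0,"wz": 0,"fingers": 1},
    {"x": 0,"y": 0,"z": -2,"wx": 0,"wy": 0,"wz": 0,"fingers": 1}
  ]
}}

```text
time: 8.02
tool_pos: [0.5746, -0.2026, 0.1352]
tcp_rot: [1.21, 1.209, -1.21]
wrist_force: [0.1, 4.3, 5.2]
width: 0.338
```

Request:
{"fn": "play_rows", "kwargs": {
  "deltas": [
    {"x": 0,"y": 0.7,"z": -0.7,"wx": 0,"wy": 0,"wz": 0,"fingers": 1},
    {"x": 0,"y": 0.7,"z": -1.4,"wx": 0,"wy": 0,"wz": 0,"fingers": 1}
  ]
}}

```text
time: 8.28
tool_pos: [0.5747, -0.2023, 0.134]
tcp_rot: [1.209, 1.208, -1.21]
wrist_force: [-0.2, 2.4, 4.4]
width: 0.34
```

Request:
{"fn": "play_rows", "kwargs": {
  "deltas": [
    {"x": 0,"y": 0,"z": -0.6,"wx": 0,"wy": 0,"wz": 0,"fingers": 1},
    {"x": 0,"y": 0,"z": -1.2,"wx": 0,"wy": 0,"wz": 0,"fingers": 1}
  ]
}}

```text
time: 8.52
tool_pos: [0.5747, -0.2023, 0.1328]
tcp_rot: [1.209, 1.208, -1.21]
wrist_force: [-0.7, 2.1, 5.5]
width: 0.346
```

Request:
{"fn": "play_rows", "kwargs": {
  "deltas": [
    {"x": 0,"y": 0,"z": -0.6,"wx": 0,"wy": 0,"wz": 0,"fingers": 1},
    {"x": 0,"y": 0,"z": -1.2,"wx": 0,"wy": 0,"wz": 0,"fingers": 1}
  ]
}}

```text
time: 8.78
tool_pos: [0.5746, -0.2023, 0.1317]
tcp_rot: [1.21, 1.208, -1.21]
wrist_force: [-1.0, 3.3, 4.9]
width: 0.34
```

Cap bottom is now at about 0.110 m, drag about 5 N and no hub contact yet. I'll continue in small steps.

Request:
{"fn": "play_rows", "kwargs": {
  "deltas": [
    {"x": 0,"y": 0.3,"z": -0.5,"wx": 0,"wy": 0,"wz": 0,"fingers": 1},
    {"x": 0,"y": 0.3,"z": -1,"wx": 0,"wy": 0,"wz": 0,"fingers": 1}
  ]
}}

```text
time: 9.02
tool_pos: [0.5747, -0.2022, 0.1308]
tcp_rot: [1.209, 1.208, -1.21]
wrist_force: [-1.2, 1.8, 6.7]
width: 0.341
```

Request:
{"fn": "play_rows", "kwargs": {
  "deltas": [
    {"x": 0,"y": 0,"z": -0.5,"wx": 0,"wy": 0,"wz": 0,"fingers": 1},
    {"x": 0,"y": 0,"z": -1,"wx": 0,"wy": 0,"wz": 0,"fingers": 1}
  ]
}}

```text
time: 9.28
tool_pos: [0.5747, -0.2022, 0.1301]
tcp_rot: [1.209, 1.208, -1.21]
wrist_force: [-1.7, 2.3, 7.7]
width: 0.34
```

Request:
{"fn": "play_rows", "kwargs": {
  "deltas": [
    {"x": 0,"y": 0,"z": -0.5,"wx": 0,"wy": 0,"wz": 0,"fingers": 1},
    {"x": 0,"y": 0,"z": -1,"wx": 0,"wy": 0,"wz": 0,"fingers": 1}
  ]
}}

```text
time: 9.52
tool_pos: [0.5747, -0.2022, 0.1292]
tcp_rot: [1.209, 1.208, -1.21]
wrist_force: [-0.8, 2.6, 7.0]
width: 0.339
```

Request:
{"fn": "play_rows", "kwargs": {
  "deltas": [
    {"x": 0,"y": 0,"z": -0.3,"wx": 0,"wy": 0,"wz": 0,"fingers": 1},
    {"x": 0,"y": 0,"z": -0.6,"wx": 0,"wy": 0,"wz": 0,"fingers": 1}
  ]
}}

```text
time: 9.78
tool_pos: [0.5747, -0.2022, 0.1286]
tcp_rot: [1.209, 1.208, -1.21]
wrist_force: [-1.4, 2.0, 7.6]
width: 0.34
```

Request:
{"fn": "play_rows", "kwargs": {
  "deltas": [
    {"x": 0,"y": 0,"z": -0.3,"wx": 0,"wy": 0,"wz": 0,"fingers": 1},
    {"x": 0,"y": 0,"z": -0.5,"wx": 0,"wy": 0,"wz": 0,"fingers": 1}
  ]
}}

```text
time: 10.02
tool_pos: [0.5747, -0.2022, 0.1282]
tcp_rot: [1.209, 1.208, -1.21]
wrist_force: [-2.2, 2.3, 7.3]
width: 0.342
```

Request:
{"fn": "play_rows", "kwargs": {
  "deltas": [
    {"x": 0,"y": 0,"z": -0.3,"wx": 0,"wy": 0,"wz": 0,"fingers": 1},
    {"x": 0,"y": 0,"z": -0.5,"wx": 0,"wy": 0,"wz": 0,"fingers": 1}
  ]
}}

```text
time: 10.28
tool_pos: [0.5747, -0.2022, 0.1278]
tcp_rot: [1.209, 1.208, -1.21]
wrist_force: [-2.5, 1.8, 9.2]
width: 0.341
```

Request:
{"fn": "play_rows", "kwargs": {
  "deltas": [
    {"x": 0,"y": 0,"z": -0.3,"wx": 0,"wy": 0,"wz": 0,"fingers": 1},
    {"x": 0,"y": 0,"z": -0.5,"wx": 0,"wy": 0,"wz": 0,"fingers": 1}
  ]
}}

```text
time: 10.52
tool_pos: [0.5748, -0.2022, 0.1278]
tcp_rot: [1.209, 1.208, -1.21]
wrist_force: [-3.2, 2.9, 11.1]
width: 0.341
```

Request:
{"fn": "play_rows", "kwargs": {
  "deltas": [
    {"x": 0,"y": 0,"z": -0.3,"wx": 0,"wy": 0,"wz": 0,"fingers": 1},
    {"x": 0,"y": 0,"z": -0.5,"wx": 0,"wy": 0,"wz": 0,"fingers": 1}
  ]
}}

```text
time: 10.78
tool_pos: [0.5748, -0.2022, 0.1277]
tcp_rot: [1.209, 1.208, -1.21]
wrist_force: [-4.1, 3.5, 13.3]
width: 0.338
```

Request:
{"fn": "play_rows", "kwargs": {
  "deltas": [
    {"x": 0,"y": 0,"z": -0.3,"wx": 0,"wy": 0,"wz": 0,"fingers": 1},
    {"x": 0,"y": 0,"z": -0.5,"wx": 0,"wy": 0,"wz": 0,"fingers": 1}
  ]
}}

```text
time: 11.02
tool_pos: [0.5748, -0.2022, 0.1277]
tcp_rot: [1.209, 1.208, -1.21]
wrist_force: [-5.3, 2.8, 15.6]
width: 0.337
```

Request:
{"fn": "play_rows", "kwargs": {
  "deltas": [
    {"x": 0,"y": 0,"z": 0,"wx": 0,"wy": 0,"wz": 0,"fingers": 0.1},
    {"x": 0,"y": 0,"z": 0,"wx": 0,"wy": 0,"wz": 0,"fingers": -0.5},
    {"x": 0,"y": 0,"z": 0,"wx": 0,"wy": 0,"wz": 0,"fingers": -0.5},
    {"x": 0,"y": 0,"z": 0,"wx": 0,"wy": 0,"wz": 0,"fingers": -0.5}
  ]
}}

```text
time: 11.52
tool_pos: [0.5743, -0.2017, 0.1248]
tcp_rot: [1.209, 1.21, -1.21]
wrist_force: [-0.7, 0.4, 0.2]
width: 0.751
```

```bash
python3 - <<'E'
from h import *
snap('side','pics/side5.png');c=cv2.imread('pics/side5.png');cv2.imwrite('pics/s5c.png',cv2.resize(c[100:220,250:400],None,fx=5,fy=5))
s=monitor.read_state();print(s['tool_pos'],s['wrist_force'],s['width'])
E
```

```text
[ 0.57434639 -0.20166252  0.12492006] [-0.1456114  -0.53599456  0.39176359] 0.7461522378128458
```

View pics/s5c.png

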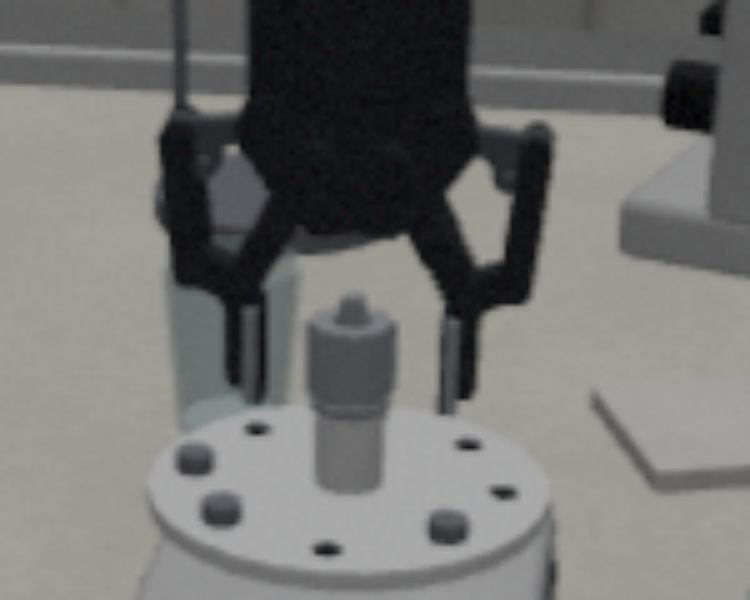

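Request:
{"fn": "play_rows", "kwargs": {
  "deltas": [
    {"x": 0,"y": 0,"z": 10,"wx": 0,"wy": 0,"wz": 0,"fingers": -0.5},
    {"x": 0,"y": 0,"z": 40,"wx": 0,"wy": 0,"wz": 0,"fingers": -0.5},
    {"x": 0,"y": 0,"z": 90,"wx": 0,"wy": 0,"wz": 0,"fingers": -0.5},
    {"x": 0,"y": 0,"z": 130,"wx": 0,"wy": 0,"wz": 0,"fingers": -0.5},
    {"x": 0,"y": 0,"z": 140,"wx": 0,"wy": 0,"wz": 0,"fingers": -0.5},
    {"x": 0,"y": 0,"z": 140,"wx": 0,"wy": 0,"wz": 0,"fingers": -0.5}
  ]
}}

```text
time: 12.32
tool_pos: [0.5748, -0.2018, 0.2662]
tcp_rot: [1.21, 1.207, -1.209]
wrist_force: [-0.4, 0.3, -0.1]
width: 0.749
```

```bash
python3 - <<'E'
from fit import *
a=dict(np.load('pics/side0.npz'));c=snap('side','pics/side6.png');d=cv2.imread('pics/side6.png');cv2.imwrite('pics/s6c.png',np.hstack([cv2.resize(x[140:230,270:370],None,fx=4,fy=4) for x in (cv2.imread('pics/side0.png'),d)]))
W=world(c);print('cap',fit(c,(.5745,-.2035),.015,.112,.136,.0175))
for n,e in(('0',a),('6',c)):
    g=e['frame'].astype(float).mean(2)
    # disc rim vertical position at columns left/right
    for u in (300,340): 
        col=g[195:240,u]; print(n,u,col.round(0)[8:40:1].tolist())
m=np.hypot(W[...,0]-.5745,W[...,1]+.2035)<.014; z=W[...,2][m]; print(np.percentile(z[z>.1],[5,50,80,95]), (z>.139).sum())
s=monitor.read_state();print(s['tool_pos'],s['wrist_force'],s['time'])
E
```

```text
cap (array([ 0.57425382, -0.20368501]), 222, np.float64(0.0012733890874855808), (np.int64(311), np.int64(329), np.int64(166), np.int64(181)))
0 300 [165.0, 163.0, 164.0, 164.0, 164.0, 164.0, 165.0, 138.0, 110.0, 105.0, 105.0, 129.0, 143.0, 143.0, 144.0, 145.0, 145.0, 146.0, 145.0, 145.0, 145.0, 143.0, 144.0, 145.0, 144.0, 137.0, 127.0, 116.0, 101.0, 90.0, 92.0, 92.0]
0 340 [85.0, 64.0, 53.0, 56.0, 106.0, 156.0, 166.0, 162.0, 122.0, 104.0, 103.0, 116.0, 139.0, 146.0, 146.0, 146.0, 147.0, 147.0, 148.0, 148.0, 148.0, 147.0, 146.0, 146.0, 145.0, 147.0, 145.0, 146.0, 140.0, 130.0, 121.0, 108.0]
6 300 [163.0, 166.0, 164.0, 164.0, 165.0, 164.0, 165.0, 165.0, 159.0, 120.0, 104.0, 106.0, 113.0, 140.0, 144.0, 146.0, 146.0, 146.0, 144.0, 145.0, 144.0, 143.0, 144.0, 144.0, 142.0, 135.0, 126.0, 115.0, 104.0, 92.0, 90.0, 92.0]
6 340 [89.0, 90.0, 73.0, 59.0, 54.0, 53.0, 153.0, 166.0, 166.0, 144.0, 112.0, 104.0, 103.0, 134.0, 145.0, 148.0, 148.0, 147.0, 147.0, 149.0, 147.0, 146.0, 146.0, 146.0, 146.0, 147.0, 146.0, 144.0, 140.0, 130.0, 120.0, 108.0]
[0.10408398 0.32457508 0.35170985 0.36236811] 337
[ 0.57403962 -0.20147691  0.26451473] [-0.78631032 -0.15241057 -0.76014411] 12.375
```

View pics/s6c.png

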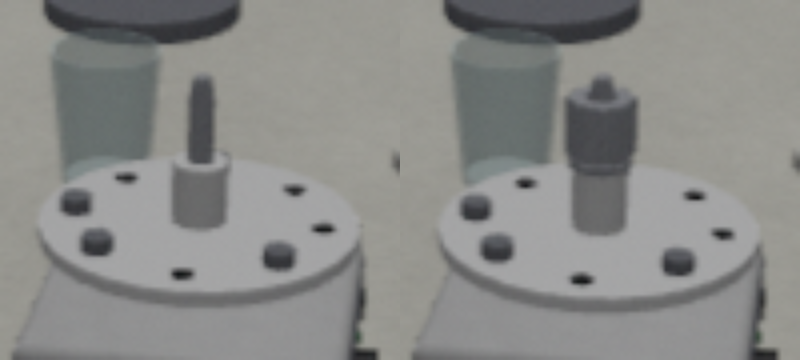

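View pics/side6.png

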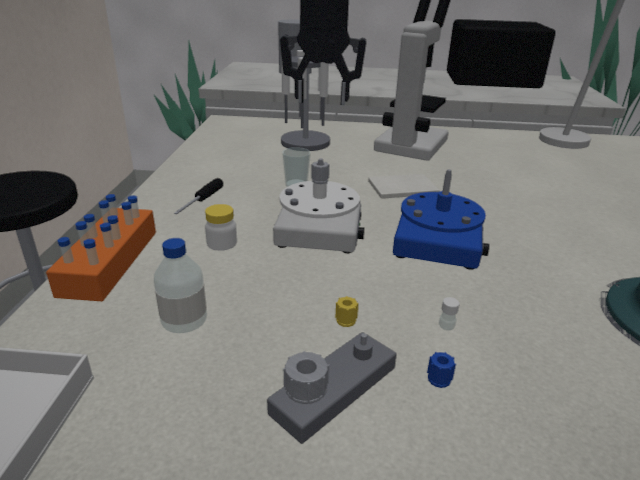

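```bash
python3 -c "
from h import *
print(finish_job())"
```

```text
the job is handed in; nothing more can be done
None
```

I took the smaller steel cap from the stand, started it on the white rotator's spindle and pressed it down until it went solid, then let go and handed the job in.

- **Pressing:** tooth drag was about 5 N and the disc started to yield with the cap's lower face at about 110 mm. After about 3 mm of travel it went solid and the tool stopped moving. I stopped at 15.6 N on the wrist, which I estimate as about 10 N on the disc.
- **Last checks:** the last picture shows the cap upright on the hub. A depth fit put its axis within about 0.3 mm of the spindle's. The disc rim sits about 1.5 pixels lower than at the start, where I expected about 1.4 pixels for 3 mm, so the disc is staying home. The gripper is clear, and the larger cap, bottle, jar and look-alikes appear where they were.
- **What disagreed:**
  - My first y reading of the spindle tip from its side-view edge was about 7 mm off the top view. The later depth fits agreed with the top view, so I used that.
  - There was a sideways drag of 2–4 N while sliding, which I eased with small shifts in y.

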